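# Register a blank, open the press valve fully and start the cycle

### The arm

A 6-joint arm with a two-finger parallel gripper is mounted at the origin on the work surface. World frame = base frame: x ahead of the robot, y to its left, z up, the work surface at z = 0. Lengths are in mm, angles in rad, forces in N, time in s.
With the tool pointing down it reaches from about 425 to 950 mm from the base axis. Payload 3.5 kg.
Tool frame: the origin (TCP) lies midway between the tips of the shut fingers; the grasp point (between the pads) lies robot.grip_depth behind it (robot.grip_depth is the distance from the TCP to the grasp point, in mm); z points along the fingers, x is the direction in which the jaws open and shut, and the axes are right-handed (so a half turn about z gives the same grasp; the last joint's range is limited). The gripper opens to 85 mm and grips with 20 to 120 N. Pads are 22 mm wide; open, the fingers measure 114 mm over their backs; the gripper's body (76 mm by 85 mm) begins 54 mm behind the grasp point. The pads swing forward as they close: fully open they stand 13 mm farther back than shut.
Start: joints at [0.955, 0.286, 1.577, -0, 1.279, -0.15], TCP at [303.131, 603.09, 231.325] pointing down, gripper open.
Joint ranges: [-2.77, 2.77], [-0.9, 2.22], [0.21, 2.48], [-1.53, 4.67], [0.24, 2.81], [-2.84, 2.84]. Speed limits (rad/s): [2.79, 2.79, 3.14, 3.14, 3.14, 3.14].

### API

Orientations are given as a 3x3 rotation matrix whose columns are the frame's x, y, z axes.
In Python, from bench import robot, imaging gives the robot as it stands.
- The arm moves only by the tool play_rows, never from a script. Its argument "motion" is a list of rows, each a list of 3 entries, a list of its own where there are three numbers: the shift along the world's x, y, z in m, then the turn about the world's z in degrees, then the opening in per cent of the stroke, from 0 (shut) to 100 (fully open). A call has 1 to 12 rows; each row is the pose to reach, as a shift and turn from the pose measured when the call began; what a row does not reach only later rows make up. A row lasts 1/12 s, in which the tool goes at most 41.7 mm and 7.16 degrees, less where a joint would pass 70% of its speed; a pose out of reach is approached as far as the arm can. A call with a gripper value outside its range is refused whole. The fingers move at their own pace and stop on an object; "newtons" is the grip in N (left out, the last holds). Time passes only in rows, so rows that repeat a pose let the fingers close. It gives the time, the measured TCP pose, the force and the opening at its end, in the units of the state.
- robot.sense(): the state, without advancing time (a new reading comes with each control period).
- imaging.camera(name): name is "scene" or "side" or "wrist"; returns the picture (400x640x3 uint8, blue, green, red); there is no depth.
- imaging.get_calibration(name): a dict with "fov_y" (degrees; the focal length in pixels is half the picture's height over the tangent of half this angle, whatever the lens; pixels are square), "cx", "cy" (the principal point, pixels), "R" (3x3) and "t" (3): a world point X has camera coordinates R X + t. Camera axes: x right, y down, z forward; pixel columns grow to the right and rows downward; lengths in mm; the calibration is good to about 2 mm. The wrist camera is an equidistant fisheye: a pixel r from the principal point sees the ray r / f radians off the axis. A picture is of the moment at which its call begins: read the wrist's pose just before it. get_calibration takes no time and is no camera call; for the wrist camera it gives the pose at the moment of the call.
- robot.sign_off(): hands the job in, once; it reports no verdict.
Trained networks look in the newest picture that a camera, given by its name, has taken for a name from the list of things; names that differ only in an ending like _2 or _b are one class to them, and where a whole thing is asked for, a point or a joint stands for the part that bears it (a point fixed in the world has none). Each returns a list of dicts, best first, with "p" (0 to 1); they miss things now and then, are a little off and sometimes report something else, mostly with a low value. They report only what shows in the picture. A call takes as long as a camera call. They do not tell look-alikes from the thing itself.
- imaging.regions_of(camera, label): "region" (400x640 bool, what is visible of it) and "box" ([centre column, centre row, width, height] in pixels, round what is visible of it).
The state is a dict: "clock": time; "joint_pos": joint angles; "qd": joint speeds; "tau": joint torques, N m; "ee_pos": TCP position; "ee_rot": TCP orientation; "force": force on the tool from outside, world axes, zero at the start; "torque": the same for the moment, N m; "gripper_width": finger opening in mm.
Only numpy, scipy, OpenCV 4.12 (cv2) and the standard library are available. Lean on these libraries where they do the work, as an engineer would, in place of code of your own. Each camera call takes 0.05 s, during which the arm holds its last target.

### The job

Working with the fingertips only, get the print station going: first push the wooden blank along the channel of the blue bed until it lies flush against the fence at the far end, then slide the console's lever past its first click all the way to its second stop, and then press the start button fully down and let it come up again. Do not pick anything up: the blank stays flat on the bed, the button is not pressed before the blank and lever are in place, and the other things on the bench stay where they are.

Things in the scene. Friction and masses are not known exactly. Their poses are not given: they have to be found in the camera images.
- bed: Fixed blue steel bed, 220 x 130 mm, 25 mm high. Origin: on the table under the channel. x axis: along the channel to the fence, roughly away from the robot (yaw within 0.25 rad); z up. Channel floor at z = 25 mm from x = -105 to +95 mm; aluminium side rails 66 mm apart, 10 mm above the floor, from x = -85 to +105 mm. The bed stands left or right of the bench's middle, the console opposite.
- blank: Loose plain wooden blank lying flat in the bed's channel, 80 mm (its x, along the channel) x 60 mm x 16 mm thick, about 80 g, 3 mm play each side. Origin: centre of its underside, at z = 25 mm. It starts 50 to 75 mm short of the fence; flush against the fence its origin is at x = +55 mm in the bed's frame.
- console: Grey valve console fixed to the table, a box 230 (x) x 170 (y) x 45 mm high. Origin: centre of its underside; x axis roughly away from the robot (yaw within 0.25 rad), y to its left, z up. On its flat top (z = 45 mm) the lever covers the front part (towards the robot); the start button and a flat gauge are at the rear.
- lever_pivot (a point): The lever's vertical pivot axis where it meets the console's top face, at (+30, 0, 45) mm in the console's frame.
- fence (a point): Middle of the fence's inner (robot-side) face at the channel floor, (+95, 0, 25) mm in the bed's frame. The fence is an aluminium bar across the channel's far end, 100 mm long, 22 mm high above the floor.
- knob (a point): Centre of the top of the lever's knob, 99 mm above the table. The lever is a flat steel bar 14 mm wide, its underside 8 and its upper side 16 mm above the console's top. At its end, 100 mm from the pivot axis, stands an upright round black knob 20 to 24 mm across, from 8 to 54 mm above the console's top, its sides free all round but for the bar.
- valve_lever (a joint): Lever angle, rad. 0: rest stop, bar towards the robot (console -x), turned 0.45 rad to console +y (left). Grows counter-clockwise from above: the knob moves left to right (console -y). First sprung detent at 0.45 (bar along console -x), second, hard stop at 0.90. Leaving one takes 4 to 6 N at the knob; let go between them it snaps to one; past 0.75 to the second stop. Starts below 0.15.
- start_button_top (a point): Centre of the top face of the round start button, the only push button: a 32 mm grey cap in a black housing on the console's top, at (+80, -30) mm in the console's frame.
- start_button (a joint): How far the start button is pressed, in m: 0 up, 0.006 fully down. Spring return; fully down takes 5 N straight down.
- tape_roll: Bystander: roll of tape lying flat, 76 mm across, 25 mm high. Origin under its centre.
- ink_jar: Bystander: small jar 48 mm across, 55 mm high. Origin under its centre.
- screwdriver: Bystander: screwdriver lying on the table.
- mug: Bystander: white mug 76 mm across, 85 mm high. Origin under its centre.
- spare_blank: Bystander: spare wooden blank 80 x 60 x 16 mm lying flat on the table, not on the bed.
- spatula: Bystander: ink spatula lying on the table.
- solvent: Bystander: bottle 60 mm across, 150 mm high. Origin under its centre.
There are look-alikes about, which are no part of the job. What is shaped like the blank but orange is not meant.

How it is judged (in metres and radians):
On the way, in this order (a step that is already met when the one before it is completed fails the run):
1. the blank lies flush against the fence (x of blank in the frame of bed between 0.051 and 0.059 m and angle between the x axis of blank and the x axis of bed, either way round below 0.08 rad and z of blank in the frame of bed below 0.029 m), for 0.2 s.
2. the lever is at its second stop (value of joint valve_lever above 0.84 rad), for 0.2 s.
3. the start button is pressed down (value of joint start_button above 0.0045 m), for 0.05 s.
At the end, for the whole second after the job is handed in: The blank lies flat on the bed within 4 mm of the fence, square to it within 0.08 rad and at rest; the lever is at its second stop (above 0.84 rad of 0.90); the start button has been pressed at least 4.5 mm and is up again (less than 2 mm down) (all of step 1 and value of joint valve_lever above 0.84 rad and value of joint start_button below 0.002 m and linear speed of blank below 0.01 m/s); the robot touches nothing.
It fails at once if the blank is lifted off the bed by more than 10 mm or tipped by more than 0.3 rad (z of blank in the frame of bed above 0.035 m or angle between blank's own z axis and vertical above 0.3 rad).
It fails at once if the start button is pressed while the blank or the lever is not in place (value of joint start_button above 0.003 m and not ((x of blank in the frame of bed between 0.051 and 0.059 m and angle between the x axis of blank and the x axis of bed, either way round below 0.08 rad and z of blank in the frame of bed below 0.029 m) and value of joint valve_lever above 0.84 rad)).
It fails at once if another thing on the bench is moved by more than 25 mm (distance of any of tape_roll, ink_jar, screwdriver, mug, spare_blank, spatula, solvent from where it was at the start of the episode above 0.025 m).
It also fails if it takes over 66 s, if anything falls off the work surface, if the arm or the gripper's body presses on something with over 40 N, if the wrist force passes 120 N, or if a joint passes its speed limit or range.

## Working session

There is one attempt and no reset: what is moved stays moved. The work goes in short steps, Python scripts to look and compute and a tool call to move; the robot and the scene stay as the last step left them, time stands still between calls to the robot, and variables do not carry over. Pictures are saved under pics/ and viewed, and the job is handed in when it is done.

Besides the shell and the picture viewer there is one more tool, called after "Call:" as a command line: name --argument value ..., lists and objects as JSON in quotes. play_rows: Moves the arm, as the interface text tells. Its arguments: {"type":"object","properties":{"motion":{"type":"array"},"newtons":{"type":"number"}},"required":["motion"]}

```bash
ls; mkdir -p pics; python3 - <<'E'
from bench import robot, imaging
import cv2
s=robot.sense()
for k in s: print(k,s[k])
print(robot.grip_depth)
for n in ("scene","side","wrist"):
    c=imaging.get_calibration(n); print(n,c)
    cv2.imwrite(f"pics/{n}0.png",imaging.camera(n))
E
```

```text
pics
clock 0.0
joint_pos [ 9.55017819e-01  2.87167550e-01  1.57816787e+00 -3.08770259e-06
  1.27859667e+00 -1.49941064e-01]
qd [-0.00058514 -0.00247694 -0.00151172 -0.00046312 -0.00024392  0.0010122 ]
tau [-1.50781369e-03 -4.06004190e+01 -2.92617667e+01 -2.91580191e-04
  6.00867206e-03 -6.51954863e-06]
ee_pos [302.74817789 602.56815099 229.95086338]
ee_rot [[ 4.49168811e-01  8.93445891e-01 -1.34882838e-03]
 [ 8.93443913e-01 -4.49170703e-01 -1.91144202e-03]
 [-2.31362421e-03 -3.46542368e-04 -9.99997264e-01]]
force [-0.3838674   0.44678556  0.25911228]
torque [ 0.004891    0.00742046 -0.01699458]
gripper_width 85.34118185240773
18.700000000000003
scene {'fov_y': 53.954671059150186, 'cx': 316.9486623107869, 'cy': 204.98573723788414, 'R': array([[-0.34317254,  0.93927072,  0.00176831],
       [ 0.75924536,  0.27850574, -0.58820153],
       [-0.55297296, -0.20051203, -0.80871246]]), 't': array([ 196.7222405 , -329.88514463, 1647.63029969])}
side {'fov_y': 55.052175258990516, 'cx': 318.2058805486386, 'cy': 203.90911287776626, 'R': array([[ 0.71480777, -0.69910868, -0.0172309 ],
       [-0.49526094, -0.48867933, -0.71826813],
       [ 0.4937271 ,  0.52195743, -0.69555301]]), 't': array([-358.52412005,  296.5798647 ,  873.15573749])}
wrist {'fov_y': 65.70646984690485, 'cx': 316.6534349126781, 'cy': 196.2065433745222, 'R': array([[ 0.44846469,  0.89379869, -0.00182286],
       [ 0.86218702, -0.43206408,  0.26448851],
       [ 0.23561189, -0.1201854 , -0.96438711]]), 't': array([-674.30798032,  -34.26726189,  379.37787318])}
```

View pics/scene0.png

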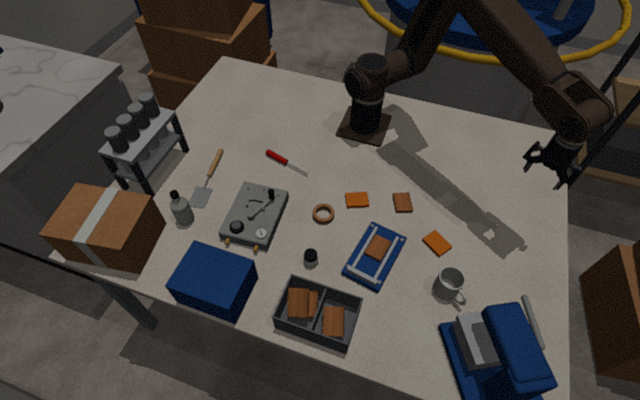

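View pics/side0.png

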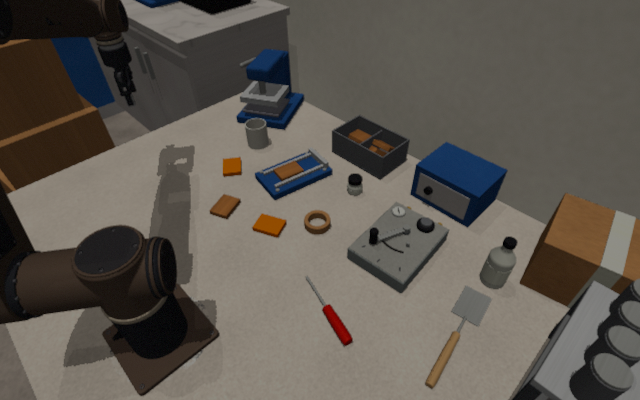

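View pics/wrist0.png

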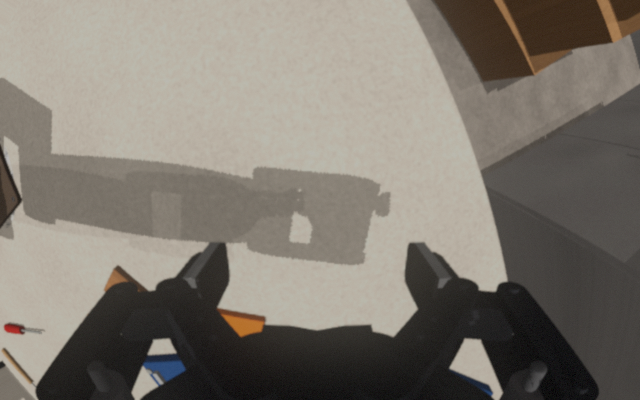

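```bash
cat > h.py <<'E'
import numpy as np, cv2
from bench import robot, imaging
def proj(c,X):
    X=np.atleast_2d(X).astype(float); p=X@c['R'].T+c['t']; f=200/np.tan(np.radians(c['fov_y']/2))
    return np.c_[c['cx']+f*p[:,0]/p[:,2], c['cy']+f*p[:,1]/p[:,2]]
def ray(c,uv,z):
    f=200/np.tan(np.radians(c['fov_y']/2))
    d=c['R'].T@np.array([(uv[0]-c['cx'])/f,(uv[1]-c['cy'])/f,1]); o=-c['R'].T@c['t']
    return o+d*(z-o[2])/d[2]
def local(pose,P):
    x,y,a=pose; P=np.atleast_2d(P).astype(float); c,s=np.cos(a),np.sin(a)
    return np.c_[x+c*P[:,0]-s*P[:,1], y+s*P[:,0]+c*P[:,1], P[:,2]]
E
python3 - <<'E'
from h import *
import pickle
D={}
for n in ("scene","side"):
    im=imaging.camera(n); D[n]={'im':im,'cal':imaging.get_calibration(n)}
    for l in ("bed","blank","console","knob","start_button_top","valve_lever","tape_roll","ink_jar","spare_blank","solvent","mug"):
        r=imaging.regions_of(n,l); D[n][l]=r
        print(n,l,[(round(d['p'],2),np.round(d['box']).tolist(),int(d['region'].sum())) for d in r[:4]])
pickle.dump(D,open('d.pkl','wb'))
im=D['scene']['im']
cv2.imwrite('pics/c1.png',cv2.resize(im[170:300,200:460],None,fx=3,fy=3,interpolation=cv2.INTER_CUBIC))
im=D['side']['im']
cv2.imwrite('pics/c2.png',cv2.resize(im[130:290,240:470],None,fx=3.4,fy=3.4,interpolation=cv2.INTER_CUBIC))
E
```

```text
scene bed [(0.74, [372.0, 259.0, 68.0, 74.0], 2097), (0.55, [448.0, 288.0, 32.0, 39.0], 936)]
scene blank [(0.91, [377.0, 248.0, 28.0, 29.0], 417), (0.91, [436.0, 243.0, 25.0, 26.0], 396), (0.61, [357.0, 198.0, 27.0, 18.0], 351)]
scene console [(0.83, [255.0, 215.0, 72.0, 64.0], 3132)]
scene knob [(0.71, [261.0, 203.0, 32.0, 29.0], 196)]
scene start_button_top [(0.46, [237.0, 224.0, 9.0, 14.0], 78), (0.22, [372.0, 258.0, 63.0, 70.0], 2138)]
scene valve_lever [(0.44, [262.0, 204.0, 22.0, 31.0], 132)]
scene tape_roll [(0.61, [323.0, 215.0, 22.0, 22.0], 322)]
scene ink_jar [(0.62, [310.0, 259.0, 12.0, 21.0], 240), (0.24, [373.0, 257.0, 63.0, 69.0], 2024)]
scene spare_blank [(0.91, [403.0, 202.0, 20.0, 20.0], 364), (0.6, [182.0, 206.0, 25.0, 36.0], 607), (0.44, [276.0, 155.0, 18.0, 15.0], 142)]
scene solvent [(0.88, [181.0, 207.0, 25.0, 31.0], 533), (0.17, [285.0, 161.0, 40.0, 22.0], 187)]
scene mug [(0.69, [448.0, 286.0, 32.0, 41.0], 986)]
side bed [(0.7, [295.0, 175.0, 76.0, 48.0], 1721)]
side blank [(0.86, [234.0, 165.0, 16.0, 18.0], 323), (0.81, [291.0, 172.0, 27.0, 19.0], 297), (0.64, [270.0, 224.0, 37.0, 27.0], 492)]
side console [(0.63, [460.0, 337.0, 65.0, 94.0], 1642), (0.56, [397.0, 246.0, 100.0, 91.0], 5193), (0.41, [391.0, 235.0, 37.0, 20.0], 353), (0.34, [258.0, 135.0, 26.0, 29.0], 600)]
side knob [(0.66, [296.0, 174.0, 72.0, 51.0], 1886), (0.6, [390.0, 234.0, 45.0, 17.0], 326), (0.43, [330.0, 311.0, 41.0, 69.0], 560)]
side start_button_top [(0.49, [427.0, 223.0, 11.0, 13.0], 117)]
side valve_lever [(0.71, [389.0, 236.0, 41.0, 24.0], 394)]
side tape_roll [(0.62, [320.0, 225.0, 25.0, 25.0], 441)]
side ink_jar [(0.51, [355.0, 183.0, 22.0, 23.0], 299)]
side spare_blank [(0.76, [227.0, 207.0, 31.0, 28.0], 448)]
side solvent [(0.96, [500.0, 263.0, 41.0, 56.0], 1249), (0.27, [258.0, 133.0, 23.0, 32.0], 654)]
side mug [(0.75, [258.0, 133.0, 25.0, 31.0], 619), (0.44, [390.0, 235.0, 42.0, 21.0], 360)]
```

View pics/c1.png

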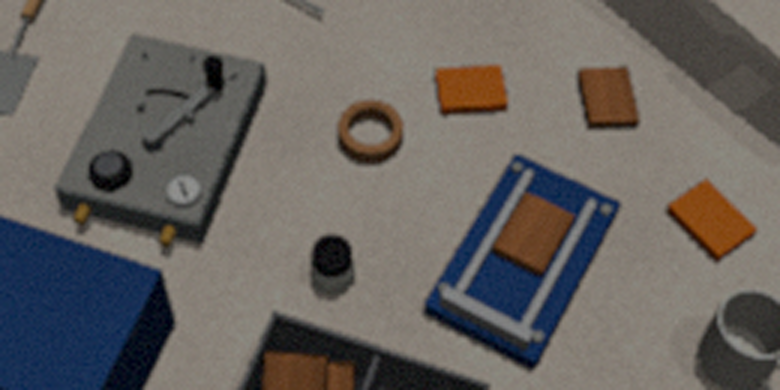

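View pics/c2.png

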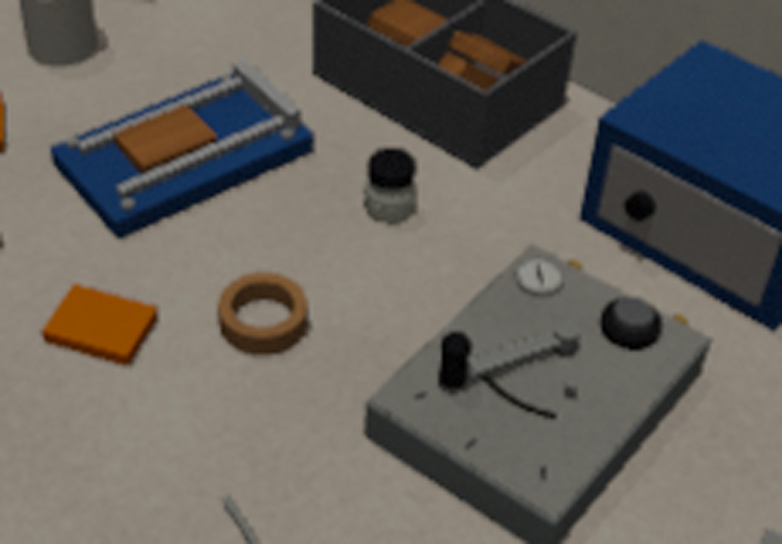

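```bash
cat > fit.py <<'E'
from h import *
import pickle
from scipy.optimize import least_squares
D=pickle.load(open('d.pkl','rb')); S=D['scene']['cal']; T=D['side']['cal']
u1=lambda p:np.array(p,float)/3+[200,170]; u2=lambda p:np.array(p,float)/3.4+[240,130]
def box(l,w,h): return np.array([[-l/2,-w/2,h],[-l/2,w/2,h],[l/2,-w/2,h],[l/2,w/2,h]])
obs={'bed':(box(220,130,25),u1([(518,155),(620,203),(427,308),(532,360)]),u2([(122,222),(55,150),(312,135),(240,70)])),
'console':(box(230,170,45),u1([(133,35),(265,65),(60,190),(202,232)]),u2([(552,525),(368,405),(710,342),(530,248)]))}
P={}
for k,(L,a,b) in obs.items():
    def f(p): X=local(p,L); return np.r_[(proj(S,X)-a).ravel(),(proj(T,X)-b).ravel()]
    r=least_squares(f,[700,200 if k=='bed' else -150,0],x_scale=[100,100,.2],loss='soft_l1')
    P[k]=r.x; print(k,np.round(r.x,3)); print(np.round(r.fun.reshape(-1,2),1).tolist())
pickle.dump(P,open('p.pkl','wb'))
E
cat > ov.py <<'E'
from h import *
import pickle,sys
def draw(P,im,c,sc,off):
    o=cv2.resize(im,None,fx=sc,fy=sc,interpolation=cv2.INTER_CUBIC)
    def pl(pose,pts,col,cl=True):
        q=np.round((proj(c,local(pose,pts))+.5)*sc).astype(int); cv2.polylines(o,[q.reshape(-1,1,2)],cl,col,1,cv2.LINE_AA)
    R=lambda x0,x1,y0,y1,z:[[x0,y0,z],[x1,y0,z],[x1,y1,z],[x0,y1,z]]
    b=P['bed'];pl(b,R(-110,110,-65,65,25),(0,255,0));pl(b,R(-110,110,-65,65,0),(0,120,0))
    pl(b,R(-85,105,-33,33,35),(255,255,0)); pl(b,[[95,-50,47],[95,50,47]],(0,255,255),False)
    k=P['console'];pl(k,R(-115,115,-85,85,45),(0,255,0));pl(k,R(-115,115,-85,85,0),(0,120,0))
    pl(k,[[80-5,-30,45],[85,-30,45]],(0,0,255),False);pl(k,[[80,-35,45],[80,-25,45]],(0,0,255),False)
    pl(k,[[25,0,61],[35,0,61]],(0,0,255),False);pl(k,[[30,-5,61],[30,5,61]],(0,0,255),False)
    if 'lev' in P:
        a=np.pi-0.45+P['lev']; kx,ky=30+100*np.cos(a),100*np.sin(a)
        th=np.linspace(0,6.28,24); pl(k,np.c_[kx+11*np.cos(th),ky+11*np.sin(th),0*th+99],(255,0,255))
    if 'blank' in P:
        pl(P['blank'],R(-40,40,-30,30,41),(255,0,255))
    x,y,w,h=off; return o[y*sc:(y+h)*sc,x*sc:(x+w)*sc]
E
python3 fit.py; python3 - <<'E'
from ov import *
D=pickle.load(open('d.pkl','rb'));P=pickle.load(open('p.pkl','rb'));P['lev']=0.05
cv2.imwrite('pics/o1.png',draw(P,D['scene']['im'],D['scene']['cal'],4,(215,170,200,130)))
cv2.imwrite('pics/o2.png',draw(P,D['side']['im'],D['side']['cal'],4,(250,140,200,150)))
E
```

```text
bed [ 5.86341e+02  2.00434e+02 -1.75000e-01]
[[-2.1, -1.1], [-0.5, -0.7], [-2.2, -1.4], [0.8, 0.9], [-1.8, -0.8], [-1.9, -1.7], [1.0, -1.6], [0.2, -1.7]]
console [ 5.76885e+02 -2.26246e+02  7.80000e-02]
[[-0.8, -1.5], [0.1, -1.5], [-2.8, -1.0], [-1.2, -2.8], [0.3, -0.7], [-2.2, -1.7], [0.3, -2.0], [-0.7, -2.5]]
```

View pics/o1.png

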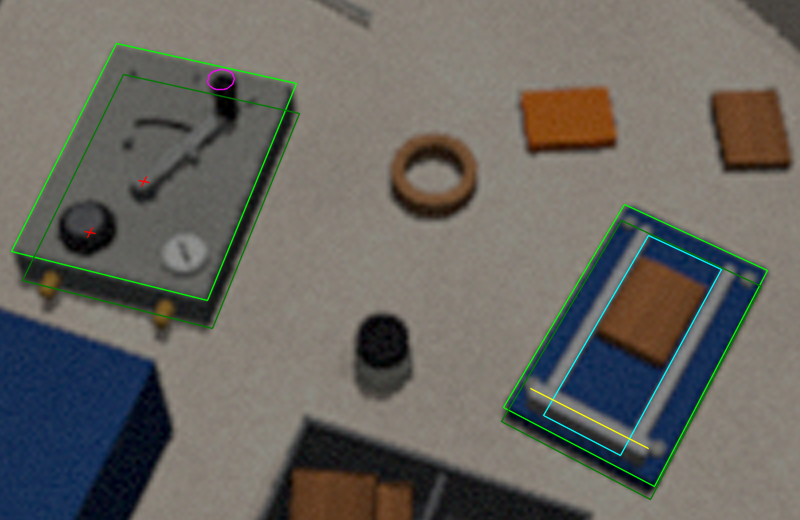

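View pics/o2.png

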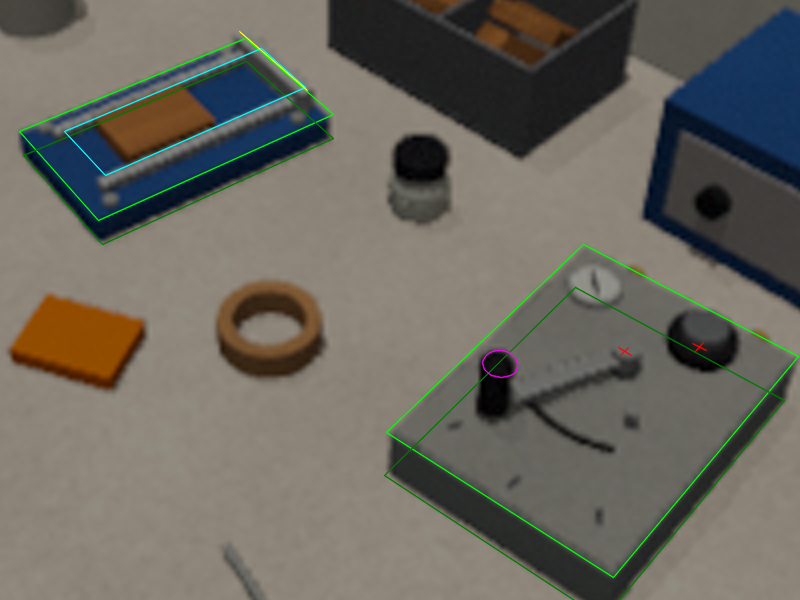

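Call:
play_rows --motion '[[[0.33,-0.41,0.04],17,0],[[0.33,-0.41,0.04],17,0],[[0.33,-0.41,0.04],17,0],[[0.33,-0.41,0.04],17,0],[[0.33,-0.41,0.04],17,0],[[0.33,-0.41,0.04],17,0],[[0.33,-0.41,0.04],17,0],[[0.33,-0.41,0.04],17,0],[[0.33,-0.41,0.04],17,0],[[0.33,-0.41,0.04],17,0],[[0.33,-0.41,0.04],17,0],[[0.33,-0.41,0.04],17,0]]'

```text
clock: 2.35
ee_pos: [615.6, 214.3, 269.5]
ee_rot: [[0.168, 0.986, 0.0], [0.986, -0.168, 0.0], [0.0, 0.0, -1.0]]
force: [-0.0, 0.7, -0.2]
gripper_width: -0.3
```

Call:
play_rows --motion '[[[0.0,0.0,0],0,0],[[0,0,0],0,0],[[0,0,0],0,0],[[0,0,0],0,0]]'

```text
clock: 2.68
ee_pos: [614.8, 215.4, 269.2]
ee_rot: [[0.167, 0.986, -0.0], [0.986, -0.167, 0.0], [0.0, -0.0, -1.0]]
force: [0.2, 1.0, -0.1]
gripper_width: 0.1
```

```bash
python3 - <<'E'
from h import *
import pickle
c=imaging.get_calibration('wrist'); im=imaging.camera('wrist'); pickle.dump((c,im),open('w1.pkl','wb'))
cv2.imwrite('pics/w1.png',im)
# undistort fisheye to pinhole
E
```

```text
(no output)
```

View pics/w1.png

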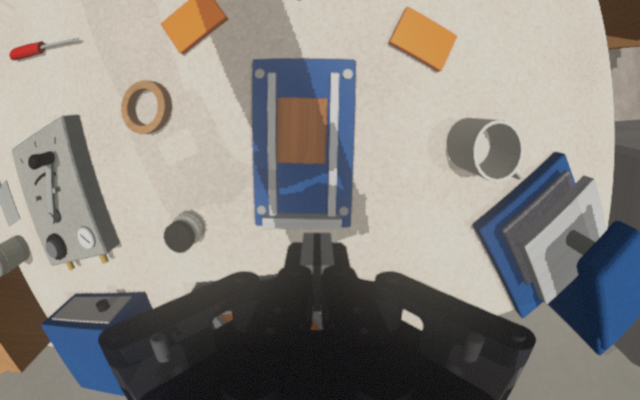

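```bash
python3 - <<'E'
import pickle,cv2
c,im=pickle.load(open('w1.pkl','rb'))
cv2.imwrite('pics/w1a.png',cv2.resize(im[50:240,240:370],None,fx=3,fy=3,interpolation=cv2.INTER_CUBIC))
cv2.imwrite('pics/w1b.png',cv2.resize(im[105:275,0:130],None,fx=3.5,fy=3.5,interpolation=cv2.INTER_CUBIC))
E
```

```text
(no output)
```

View pics/w1a.png

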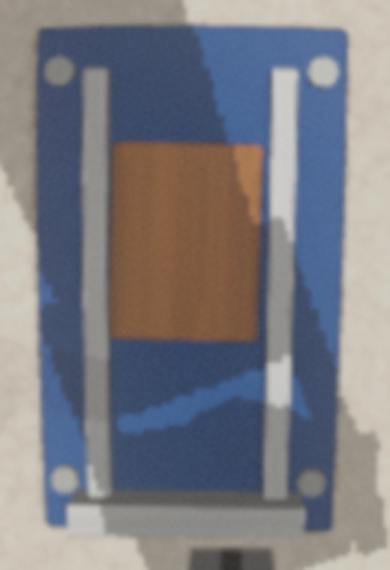

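View pics/w1b.png

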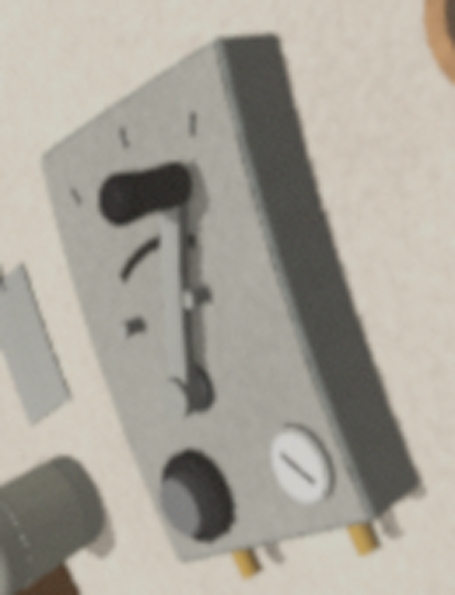

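```bash
cat >> h.py <<'E'
def K(c):
    f=200/np.tan(np.radians(c['fov_y']/2)); return np.array([[f,0,c['cx']],[0,f,c['cy']],[0,0,1.]])
def wproj(c,X):
    X=np.atleast_2d(X).astype(float)
    r,_=cv2.Rodrigues(c['R']); return cv2.fisheye.projectPoints(X.reshape(1,-1,3),r,c['t'].reshape(3,1).astype(float),K(c),np.zeros(4))[0].reshape(-1,2)
def wray(c,uv,z):
    q=cv2.fisheye.undistortPoints(np.array(uv,float).reshape(1,1,2),K(c),np.zeros(4)).ravel()
    d=c['R'].T@np.r_[q,1]; o=-c['R'].T@c['t']; return o+d*(z-o[2])/d[2]
E
python3 - <<'E'
from h import *
import pickle
from scipy.optimize import least_squares
c,im=pickle.load(open('w1.pkl','rb'))
ua=lambda p:(np.array(p,float)+.5)/3-.5+[240,50]; ub=lambda p:(np.array(p,float)+.5)/3.5-.5+[0,105]
def box(l,w,h): return np.array([[-l/2,-w/2,h],[-l/2,w/2,h],[l/2,-w/2,h],[l/2,w/2,h]])
P={}
for k,L,o in (('bed',box(220,130,25),ua([(38,28),(349,30),(47,529),(331,531)])),('blank',box(80,60,41),ua([(112,142),(264,142),(110,342),(258,342)])),('console',box(230,170,45),ub([(43,157),(220,38),(185,562),(370,520)]))):
    r=least_squares(lambda p:(wproj(c,local(p,L))-o).ravel(),[590,200,0],x_scale=[100,100,.2])
    P[k]=r.x; print(k,np.round(r.x,3),np.round(r.fun.reshape(-1,2),1).tolist())
b=P['bed']; d=P['blank'][:2]-b[:2]; ca,sa=np.cos(b[2]),np.sin(b[2])
print('blank in bed',ca*d[0]+sa*d[1],-sa*d[0]+ca*d[1],P['blank'][2]-b[2])
for nm,pt in (('fence',(40+55,0,0)),('rear edge goal',(15,0,0))): print(nm,local(b,pt))
k=P['console']; print('button',local(k,(80,-30,70)), 'pivot',local(k,(30,0,61)))
kn=wray(c,ub((118,200)),99); print('knob',kn)
dd=kn[:2]-local(k,(30,0,0))[0,:2]; print('r',np.hypot(*dd),'lever',np.arctan2(dd[1],dd[0])-k[2]-(np.pi-.45))
for lv in (0,.45,.9):
    a=np.pi-.45+lv; print(lv,local(k,(30+100*np.cos(a),100*np.sin(a),99)))
pickle.dump(P,open('p2.pkl','wb'))
E
```

```text
bed [ 5.84198e+02  2.03590e+02 -1.82000e-01] [[-0.5, -0.3], [0.4, -0.7], [-0.7, 0.1], [0.7, 1.0]]
blank [ 5.65444e+02  2.06122e+02 -1.86000e-01] [[-0.2, 0.1], [-0.3, 0.6], [0.3, -0.7], [0.2, 0.0]]
console [ 5.77686e+02 -2.24727e+02  7.60000e-02] [[-1.5, -0.3], [-0.3, -1.1], [-1.8, 1.1], [1.9, 0.7]]
blank in bed -18.90270016583363 -0.8999907759694805 -0.00453253288100941
fence [[677.63201761 186.41361053   0.        ]]
rear edge goal [[598.95042398 200.87759423   0.        ]]
button [[ 659.7258946  -248.59022234   70.        ]] pivot [[ 607.60007076 -222.45789583   61.        ]]
knob [ 514.68168629 -180.10053013   99.        ]
r 102.11744513645472 lever -0.05341988055543512
0 [[ 514.52343197 -185.89645011   99.        ]]
0.45 [[ 507.88651231 -230.02137788   99.        ]]
0.9 [[ 521.10313999 -272.64037253   99.        ]]
```

Call:
play_rows --motion '[[[-0.113,0.003,-0.08],-0.8,0],[[-0.113,0.003,-0.08],-0.8,0],[[-0.113,0.003,-0.08],-0.8,0],[[-0.113,0.003,-0.08],-0.8,0],[[-0.113,0.003,-0.21],-0.8,0],[[-0.113,0.003,-0.21],-0.8,0],[[-0.113,0.003,-0.21],-0.8,0],[[-0.113,0.003,-0.21],-0.8,0],[[-0.113,0.003,-0.21],-0.8,0],[[-0.113,0.003,-0.21],-0.8,0]]'

```text
clock: 3.57
ee_pos: [502.4, 219.7, 60.9]
ee_rot: [[0.179, 0.984, 0.002], [0.984, -0.179, 0.001], [0.001, 0.002, -1.0]]
force: [-0.2, -0.1, 0.8]
gripper_width: 0.1
```

```bash
python3 - <<'E'
from h import *
import pickle
P=pickle.load(open('p2.pkl','rb'))
s=robot.sense(); print(s['ee_pos'],s['force'])
b=P['bed'];d=s['ee_pos'][:2]-b[:2];ca,sa=np.cos(b[2]),np.sin(b[2]);print('in bed',ca*d[0]+sa*d[1],-sa*d[0]+ca*d[1])
c=imaging.get_calibration('wrist');im=imaging.camera('wrist');cv2.imwrite('pics/w2.png',im)
cv2.imwrite('pics/s2.png',cv2.resize(imaging.camera('side')[110:230,200:400],None,fx=4,fy=4,interpolation=cv2.INTER_CUBIC))
E
```

```text
[502.39860415 219.65628611  60.94562247] [-0.23893412 -0.11695023  0.7584902 ]
in bed -83.35582181789502 1.0126681984736905
```

View pics/w2.png

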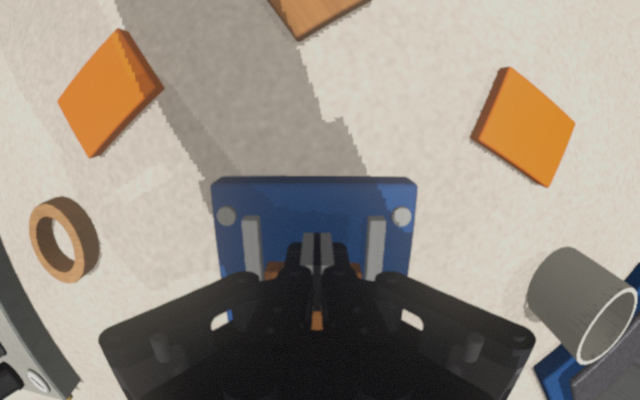

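View pics/s2.png

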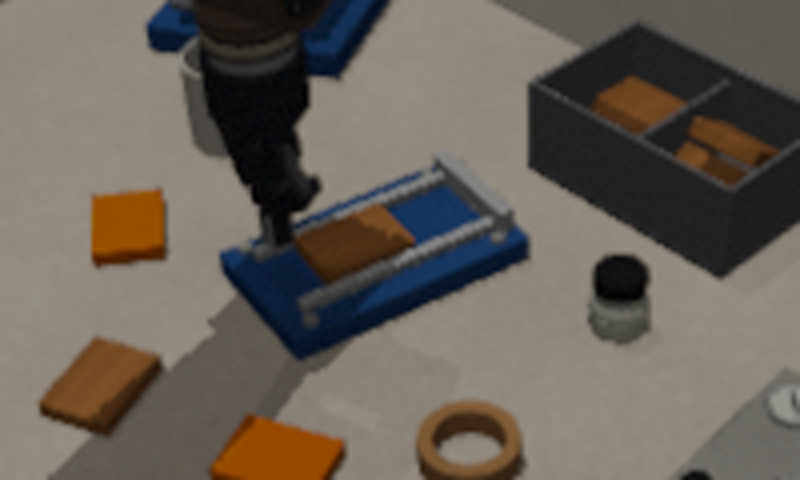

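Call:
play_rows --motion '[[[0,-0.001,-0.015],0,0],[[0,-0.001,-0.026],0,0],[[0,-0.001,-0.029],0,0],[[0,-0.001,-0.029],0,0]]'

```text
clock: 4.0
ee_pos: [503.9, 218.6, 33.8]
ee_rot: [[0.18, 0.984, 0.005], [0.984, -0.18, 0.002], [0.003, 0.005, -1.0]]
force: [-0.9, -0.7, 0.7]
gripper_width: -0.0
```

Call:
play_rows --motion '[[[0.005,-0.001,-0.001],0,0],[[0.01,-0.002,-0.001],0,0],[[0.015,-0.003,-0.001],0,0],[[0.02,-0.004,-0.001],0,0],[[0.025,-0.0045,-0.001],0,0],[[0.03,-0.0055,-0.001],0,0],[[0.035,-0.0065,-0.001],0,0],[[0.04,-0.0075,-0.001],0,0],[[0.045,-0.008,-0.001],0,0],[[0.05,-0.009,-0.001],0,0],[[0.055,-0.01,-0.001],0,0],[[0.06,-0.011,-0.001],0,0]]'

```text
clock: 5.0
ee_pos: [564.3, 207.5, 32.8]
ee_rot: [[0.18, 0.984, 0.005], [0.984, -0.18, 0.002], [0.003, 0.005, -1.0]]
force: [-1.1, -0.4, 0.3]
gripper_width: 0.3
```

```bash
cat > look.py <<'E'
from h import *
import pickle,sys
P=pickle.load(open('p2.pkl','rb')); n=sys.argv[1]
s=robot.sense(); print(s['ee_pos'].round(1),s['force'].round(1),round(s['clock'],2))
b=P['bed'];d=s['ee_pos'][:2]-b[:2];ca,sa=np.cos(b[2]),np.sin(b[2]);print('in bed',ca*d[0]+sa*d[1],-sa*d[0]+ca*d[1])
a=cv2.resize(imaging.camera('side')[130:220,230:360],None,fx=5,fy=5,interpolation=cv2.INTER_CUBIC)
cv2.imwrite(f'pics/s{n}.png',a)
cv2.imwrite(f'pics/w{n}.png',imaging.camera('wrist'))
E
python3 look.py 3
```

```text
[564.3 207.5  32.8] [-1.1 -0.4  0.3] 5.0
in bed -20.253688947631098 0.282827645059883
```

View pics/s3.png

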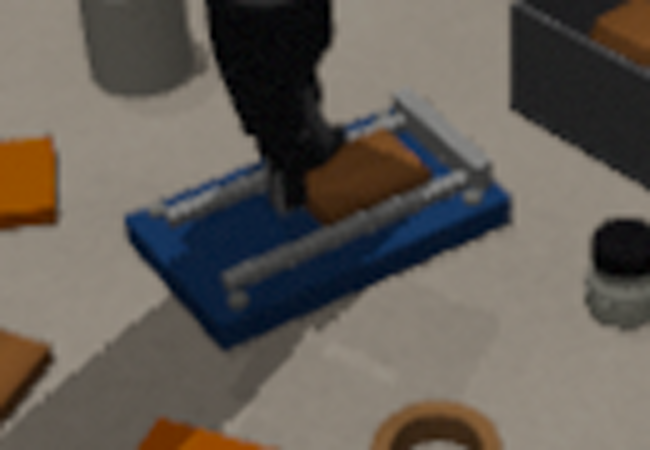

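Call:
play_rows --motion '[[[0.004,-0.001,0],0,0],[[0.008,-0.0015,0],0,0],[[0.012,-0.002,0],0,0],[[0.016,-0.003,0],0,0],[[0.018,-0.0035,0],0,0],[[0.02,-0.004,0],0,0]]'

```text
clock: 5.6
ee_pos: [583.8, 203.7, 32.9]
ee_rot: [[0.181, 0.984, 0.002], [0.984, -0.181, 0.002], [0.003, 0.001, -1.0]]
force: [-9.1, 3.4, 7.1]
gripper_width: 0.3
```

Call:
play_rows --motion '[[[0.001,0,0],0,0],[[0.002,0,0],0,0],[[0.002,0,0],0,0]]'

```text
clock: 5.85
ee_pos: [583.8, 203.8, 32.8]
ee_rot: [[0.18, 0.984, -0.004], [0.984, -0.18, 0.002], [0.001, -0.005, -1.0]]
force: [-7.5, -0.5, 5.9]
gripper_width: -0.0
```

Call:
play_rows --motion '[[[0.001,0,0],0,0],[[0.002,0,0],0,0],[[0.002,0,0],0,0]]'

```text
clock: 6.1
ee_pos: [583.8, 204.0, 32.8]
ee_rot: [[0.18, 0.984, -0.01], [0.984, -0.18, 0.001], [-0.0, -0.01, -1.0]]
force: [-7.5, -0.5, 6.4]
gripper_width: 0.1
```

```bash
python3 look.py 4
```

```text
[583.8 204.   32.8] [-7.5 -0.5  6.4] 6.1
in bed -0.47388714064605775 0.29663943600719667
```

View pics/s4.png

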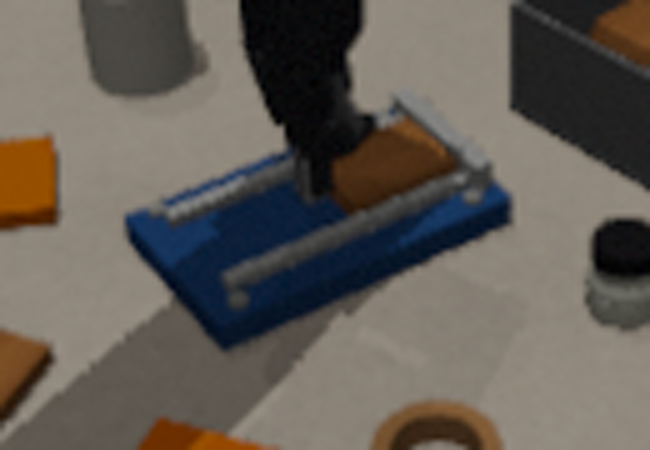

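View pics/w4.png

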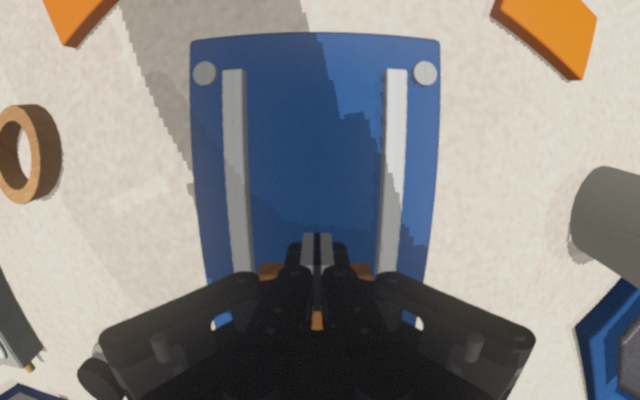

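Call:
play_rows --motion '[[[-0.012,0.002,0],0,0],[[-0.025,0.004,0],0,0],[[-0.03,0.005,0.03],0,0],[[-0.03,0.005,0.07],0,0],[[0.01,0.005,0.11],0,0],[[0.03,0.0,0.15],0,0],[[0.05,0.0,0.19],0,0],[[0.05,0.0,0.2],0,0],[[0.05,0.0,0.2],0,0]]'

```text
clock: 6.95
ee_pos: [640.0, 203.9, 242.5]
ee_rot: [[0.181, 0.983, 0.008], [0.983, -0.181, 0.004], [0.005, 0.007, -1.0]]
force: [0.3, 0.1, 1.4]
gripper_width: 0.1
```

```bash
python3 - <<'E'
from h import *
import pickle
s=robot.sense();print(s['ee_pos'],s['force'])
c=imaging.get_calibration('wrist');im=imaging.camera('wrist');pickle.dump((c,im),open('w5.pkl','wb'));cv2.imwrite('pics/w5.png',im)
E
```

```text
[640.02484799 203.93722407 242.50492698] [0.27552866 0.05143663 1.40332448]
```

View pics/w5.png

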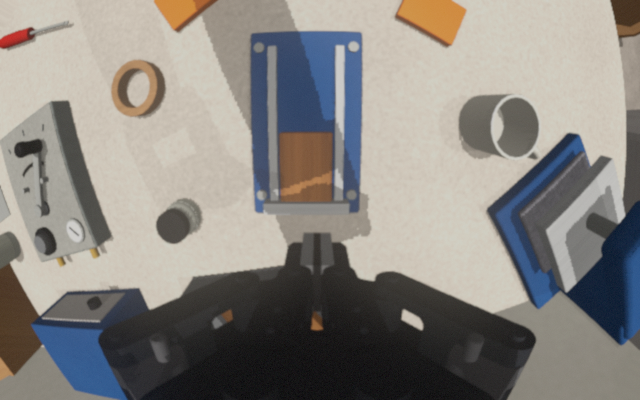

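```bash
python3 - <<'E'
import pickle,cv2
c,im=pickle.load(open('w5.pkl','rb'))
cv2.imwrite('pics/w5a.png',cv2.resize(im[20:220,240:375],None,fx=3,fy=3,interpolation=cv2.INTER_CUBIC))
cv2.imwrite('pics/w5c.png',cv2.resize(im[120:225,250:360],None,fx=5.5,fy=5.5,interpolation=cv2.INTER_CUBIC))
E
```

```text
(no output)
```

View pics/w5a.png

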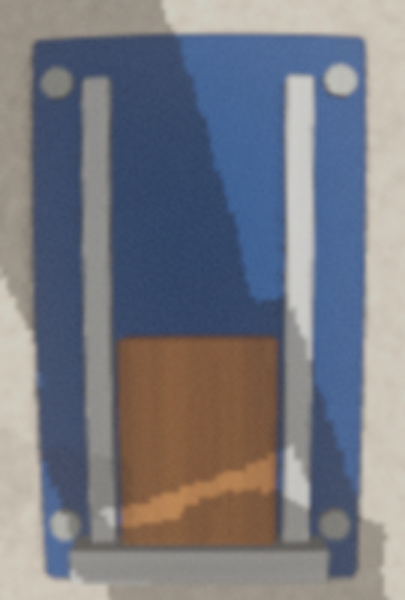

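View pics/w5c.png

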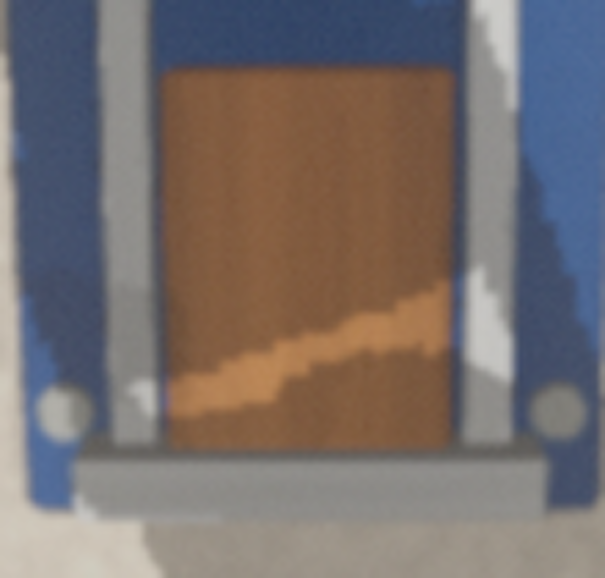

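Call:
play_rows --motion '[[[-0.03,-0.39,0.03],15,0],[[-0.03,-0.39,0.03],15,0],[[-0.03,-0.39,0.03],15,0],[[-0.03,-0.39,0.03],15,0],[[-0.03,-0.39,0.03],15,0],[[-0.03,-0.39,0.03],15,0],[[-0.03,-0.39,0.03],15,0],[[-0.03,-0.39,0.03],15,0],[[-0.03,-0.39,0.03],15,0],[[-0.03,-0.39,0.03],15,0],[[-0.03,-0.39,0.03],15,0],[[-0.03,-0.39,0.03],15,0]]'

```text
clock: 8.0
ee_pos: [607.0, -187.0, 266.7]
ee_rot: [[-0.077, 0.997, -0.001], [0.997, 0.077, 0.005], [0.005, -0.0, -1.0]]
force: [0.2, 0.6, -0.3]
gripper_width: -0.1
```

```bash
python3 - <<'E'
from h import *
import pickle
s=robot.sense();print(s['ee_pos'],s['force'],s['qd'].round(3))
c=imaging.get_calibration('wrist');im=imaging.camera('wrist');pickle.dump((c,im),open('w6.pkl','wb'));cv2.imwrite('pics/w6.png',im)
E
```

```text
[ 606.95452345 -186.97367971  266.71633907] [ 0.1737465   0.56561646 -0.32611524] [ 0.044 -0.011  0.011  0.007  0.008  0.003]
```

View pics/w6.png

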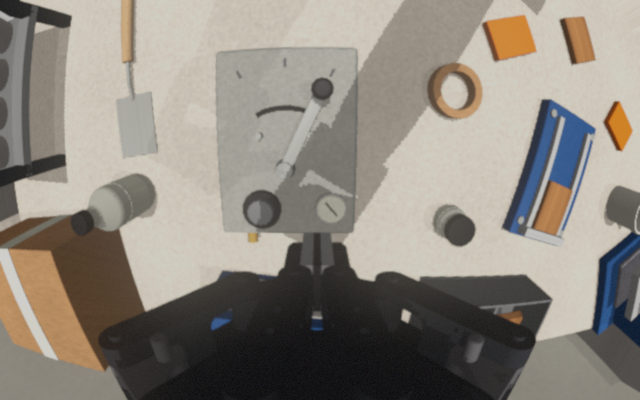

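```bash
python3 - <<'E'
import pickle,cv2
c,im=pickle.load(open('w6.pkl','rb'))
cv2.imwrite('pics/w6a.png',cv2.resize(im[40:245,205:370],None,fx=2.9,fy=2.9,interpolation=cv2.INTER_CUBIC))
E
```

```text
(no output)
```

View pics/w6a.png

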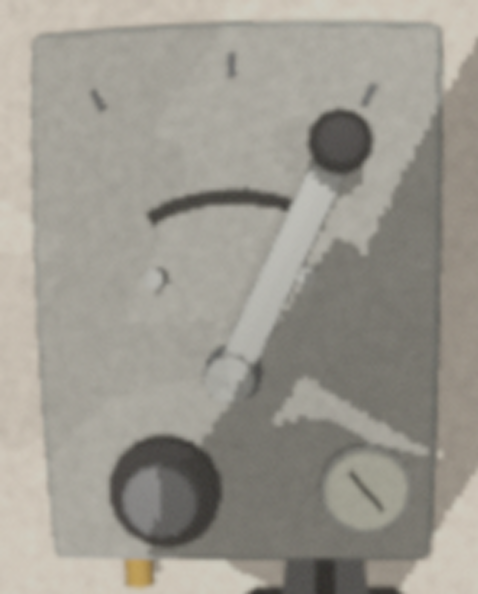

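```bash
python3 - <<'E'
from h import *
import pickle
from scipy.optimize import least_squares
c,im=pickle.load(open('w6.pkl','rb'));P=pickle.load(open('p2.pkl','rb'))
ua=lambda p:(np.array(p,float)+.5)/2.9-.5+[205,40]
L=np.array([[-115,-85,45],[-115,85,45],[115,-85,45],[115,85,45]],float)
o=ua([(31,38),(442,24),(55,558),(433,557)])
r=least_squares(lambda p:(wproj(c,local(p,L))-o).ravel(),[577,-224,0.07],x_scale=[100,100,.2])
k=P['console']=r.x;print(r.x,r.fun.reshape(-1,2).round(1).tolist())
kn=wray(c,ua((341,139)),99)[:2];pv=local(k,(30,0,0))[0,:2];dd=kn-pv
print('knob',kn,'pivot',pv,wray(c,ua((231,378)),61),'r',np.hypot(*dd),'lev',np.arctan2(dd[1],dd[0])-k[2]-(np.pi-.45))
for z in (53,60,65,70): print('button',z,wray(c,ua((158,492)),z))
print(local(k,(80,-30,0)))
pickle.dump(P,open('p2.pkl','wb'))
for lv in (0,.2,.45,.7,.9):
    a=np.pi-.45+lv; kk=local(k,(30+100*np.cos(a),100*np.sin(a),0))[0,:2]; t=np.array([-np.sin(a+k[2]),np.cos(a+k[2])]) # motion dir
    print(lv,kk.round(1),'tcp',(kk-t*24).round(1), (kk-t*20).round(1))
E
```

```text
[ 5.77158855e+02 -2.24769214e+02  8.07659030e-02] [[-0.7, -1.2], [0.3, -1.0], [-0.0, 0.8], [0.3, 1.6]]
knob [ 513.40717834 -187.22219361] pivot [ 607.06106073 -222.34886985] [ 606.93091189 -222.53351229   61.        ] r 100.02466231009402 lev 0.010402857871689708
button 53 [ 659.39647655 -251.73869219   53.        ]
button 60 [ 657.05197016 -250.57583815   60.        ]
button 65 [ 655.37732273 -249.74522812   65.        ]
button 70 [ 653.70267531 -248.91461809   70.        ]
[[ 659.31841479 -248.21716987    0.        ]]
0 [ 513.8 -186.3] tcp [ 522.5 -163.9] [ 521.  -167.6]
0.2 [ 508.5 -205.5] tcp [ 512.5 -181.8] [ 511.9 -185.8]
0.45 [ 507.4 -230.4] tcp [ 505.5 -206.5] [ 505.8 -210.5]
0.7 [ 512.5 -254.8] tcp [ 504.7 -232.1] [ 506.  -235.9]
0.9 [ 520.8 -273. ] tcp [ 508.7 -252.3] [ 510.7 -255.7]
```

Call:
play_rows --motion '[[[-0.08,0.038,-0.04],0,0],[[-0.08,0.038,-0.08],0,0],[[-0.08,0.038,-0.12],0,0],[[-0.08,0.038,-0.12],0,0],[[-0.08,0.038,-0.15],0,0],[[-0.08,0.038,-0.18],0,0],[[-0.08,0.038,-0.192],0,0],[[-0.08,0.038,-0.192],0,0],[[-0.08,0.038,-0.192],0,0]]'

```text
clock: 8.8
ee_pos: [527.4, -146.8, 74.8]
ee_rot: [[-0.08, 0.997, -0.001], [0.997, 0.08, 0.005], [0.005, -0.001, -1.0]]
force: [-0.1, 0.4, -1.1]
gripper_width: 0.0
```

```bash
cat > look2.py <<'E'
from h import *
import pickle,sys
n=sys.argv[1]
s=robot.sense(); print(s['ee_pos'].round(1),s['force'].round(1),round(s['clock'],2))
a=cv2.resize(imaging.camera('side')[150:290,330:470],None,fx=4,fy=4,interpolation=cv2.INTER_CUBIC)
cv2.imwrite(f'pics/s{n}.png',a)
cv2.imwrite(f'pics/w{n}.png',imaging.camera('wrist'))
E
python3 look2.py 7
```

```text
[ 527.4 -146.8   74.8] [-0.1  0.4 -1.1] 8.8
```

View pics/s7.png

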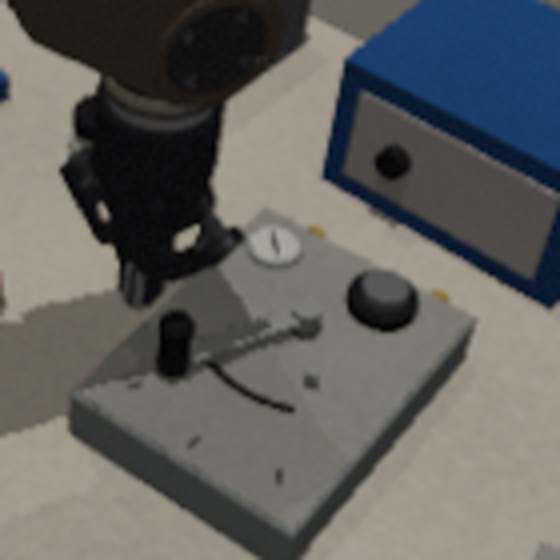

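View pics/w7.png

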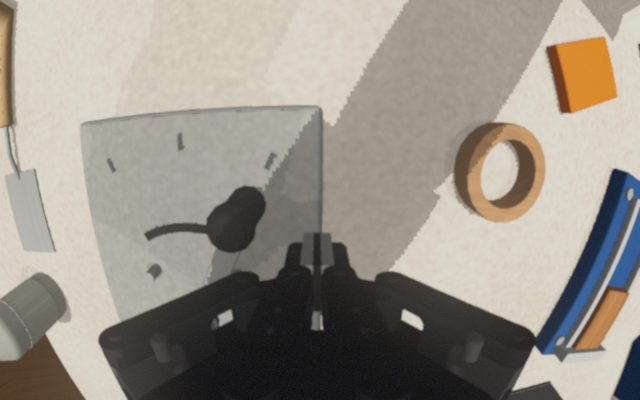

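```bash
python3 -c "
from bench import robot
print(robot.sense()['joint_pos'])"
```

```text
[-0.45950457  0.19283007  1.9965211   0.0048445   0.9510096  -2.11306535]
```

Call:
play_rows --motion '[[[0,0.01,0.05],0,0],[[0,0.01,0.05],-90,0],[[0,0.01,0.05],-90,0],[[0,0.01,0.05],-90,0],[[0,0.01,0.05],-90,0],[[0,0.01,0.05],-90,0],[[0,0.01,0.05],-90,0],[[0,0.01,0.05],-90,0],[[0,0.01,0.05],-90,0],[[0,0.01,0.05],-90,0],[[0,0.01,0.05],-90,0],[[0,0.01,0.05],-90,0]]'

```text
clock: 9.9
ee_pos: [530.4, -138.6, 129.8]
ee_rot: [[0.964, 0.266, 0.008], [0.266, -0.964, -0.004], [0.006, 0.006, -1.0]]
force: [-0.2, 0.5, 0.5]
gripper_width: -0.0
```

Call:
play_rows --motion '[[[-0.003,-0.01,0],-11,0],[[-0.003,-0.01,0],-11,0],[[-0.003,-0.01,-0.03],-11,0],[[-0.003,-0.01,-0.058],-11,0],[[-0.003,-0.01,-0.058],-11,0],[[-0.003,-0.01,-0.058],-11,0]]'

```text
clock: 10.4
ee_pos: [527.3, -148.5, 72.3]
ee_rot: [[0.997, 0.078, 0.006], [0.078, -0.997, -0.005], [0.006, 0.006, -1.0]]
force: [-0.6, 0.1, 0.5]
gripper_width: -0.2
```

```bash
python3 look2.py 8
```

```text
[ 527.3 -148.5   72.3] [-0.6  0.1  0.5] 10.4
```

View pics/s8.png

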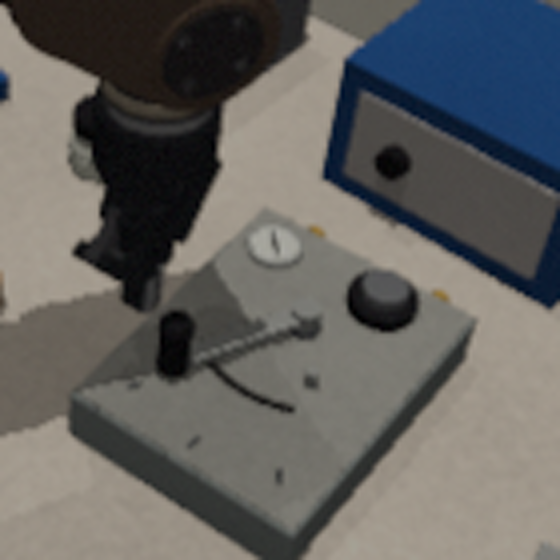

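Call:
play_rows --motion '[[[-0.021,0,-0.003],0,0],[[-0.021,-0.006,-0.003],0,0],[[-0.021,-0.012,-0.003],0,0],[[-0.02,-0.018,-0.003],0,0],[[-0.02,-0.024,-0.003],0,0],[[-0.0195,-0.03,-0.003],0,0],[[-0.019,-0.036,-0.003],0,0],[[-0.0185,-0.042,-0.003],0,0],[[-0.018,-0.048,-0.003],0,0],[[-0.0175,-0.054,-0.003],0,0],[[-0.017,-0.06,-0.003],0,0]]'

```text
clock: 11.42
ee_pos: [512.9, -210.6, 72.1]
ee_rot: [[0.997, 0.077, 0.012], [0.077, -0.997, -0.008], [0.011, 0.009, -1.0]]
force: [-0.4, 2.1, 0.9]
gripper_width: -0.3
```

```bash
python3 look2.py 9
```

```text
[ 512.9 -210.6   72.1] [-0.4  2.1  0.9] 11.42
```

View pics/s9.png

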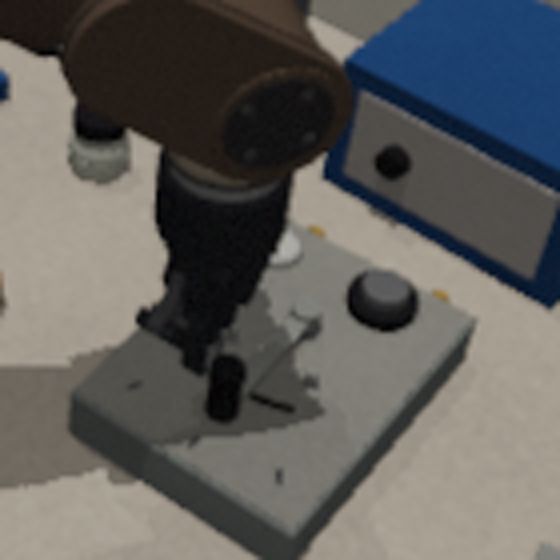

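Call:
play_rows --motion '[[[-0.002,-0.005,-0.002],0,0],[[-0.002,-0.01,-0.002],0,0],[[-0.001,-0.015,-0.002],0,0],[[-0.001,-0.02,-0.002],0,0],[[0,-0.025,-0.002],0,0],[[0,-0.03,-0.002],0,0],[[0,-0.034,-0.002],0,0],[[0,-0.038,-0.002],0,0],[[0,-0.04,-0.002],0,0],[[0,-0.04,-0.002],0,0]]'

```text
clock: 12.35
ee_pos: [512.6, -251.5, 69.9]
ee_rot: [[0.997, 0.076, 0.012], [0.076, -0.997, -0.009], [0.011, 0.01, -1.0]]
force: [1.0, -0.9, -0.4]
gripper_width: 0.4
```

```bash
python3 look2.py 10
```

```text
[ 512.6 -251.5   69.9] [ 1.  -0.9 -0.4] 12.35
```

View pics/s10.png

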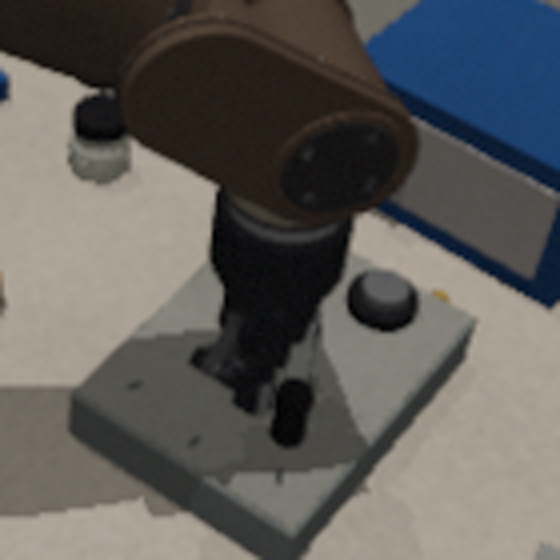

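Call:
play_rows --motion '[[[0,-0.002,0],0,0],[[0,-0.004,0],0,0],[[0,-0.005,0],0,0],[[0,-0.005,0],0,0]]'

```text
clock: 12.78
ee_pos: [512.5, -252.7, 69.6]
ee_rot: [[0.997, 0.076, 0.01], [0.076, -0.997, -0.001], [0.01, 0.002, -1.0]]
force: [0.1, 8.5, 3.0]
gripper_width: 0.3
```

Call:
play_rows --motion '[[[0,0.015,0],0,0],[[0,0.03,0],0,0],[[0,0.03,0.04],0,0],[[0,0.03,0.08],0,0],[[0.0,0.06,0.12],0,0],[[0.0,0.09,0.16],0,0],[[0.0,0.09,0.19],0,0],[[0.0,0.09,0.19],0,0]]'

```text
clock: 13.45
ee_pos: [515.6, -161.6, 269.0]
ee_rot: [[0.997, 0.079, 0.024], [0.079, -0.997, -0.009], [0.023, 0.011, -1.0]]
force: [0.3, -0.5, 1.8]
gripper_width: -0.3
```

```bash
python3 - <<'E'
from h import *
import pickle
S=imaging.get_calibration('side')
for p in ((412,193),(466,224),(484,280),(512,280)): print(p,ray(S,p,0).round(0))
s=robot.sense();print(s['ee_pos'],s['force'])
a=imaging.camera('side');cv2.imwrite('pics/s11.png',a); cv2.imwrite('pics/s11c.png',cv2.resize(a[150:290,330:470],None,fx=4,fy=4,interpolation=cv2.INTER_CUBIC))
c=imaging.camera('scene');cv2.imwrite('pics/c11.png',cv2.resize(c[160:300,160:460],None,fx=2.6,fy=2.6,interpolation=cv2.INTER_CUBIC))
E
```

```text
(412, 193) [ 790. -124.    0.]
(466, 224) [ 790. -311.    0.]
(484, 280) [ 650. -443.    0.]
(512, 280) [ 700. -492.    0.]
[ 515.60848861 -161.55773388  268.99666817] [ 0.32352882 -0.48643035  1.7736192 ]
```

View pics/s11c.png

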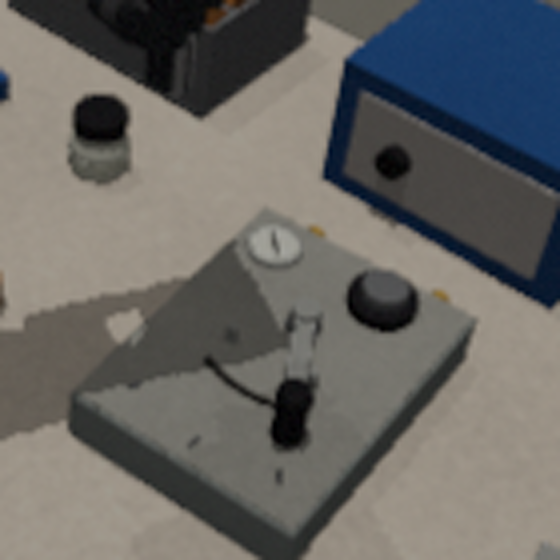

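View pics/c11.png

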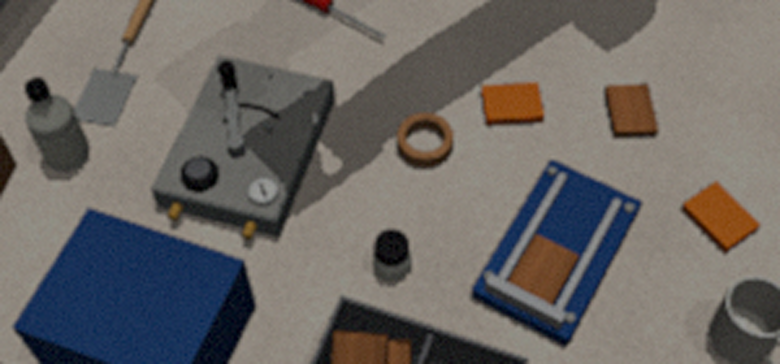

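Call:
play_rows --motion '[[[0.04,-0.025,-0.02],0,0],[[0.08,-0.05,-0.04],0,0],[[0.12,-0.075,-0.06],0,0],[[0.1425,-0.088,-0.09],0,0],[[0.1425,-0.088,-0.12],0,0],[[0.1425,-0.088,-0.16],0,0],[[0.1425,-0.088,-0.17],0,0],[[0.1425,-0.088,-0.17],0,0],[[0.1425,-0.088,-0.17],0,0]]'

```text
clock: 14.3
ee_pos: [654.6, -249.1, 90.6]
ee_rot: [[0.997, 0.078, 0.012], [0.078, -0.997, -0.003], [0.012, 0.004, -1.0]]
force: [0.6, -0.1, 1.0]
gripper_width: -0.1
```

```bash
cat > look3.py <<'E'
from h import *
import sys
n=sys.argv[1]
s=robot.sense();print(s['ee_pos'],s['force'],round(s['clock'],2))
a=imaging.camera('side');cv2.imwrite(f'pics/s{n}.png',cv2.resize(a[150:290,330:470],None,fx=4,fy=4,interpolation=cv2.INTER_CUBIC))
c=imaging.camera('scene');cv2.imwrite(f'pics/c{n}.png',cv2.resize(c[160:300,190:420],None,fx=3.4,fy=3.4,interpolation=cv2.INTER_CUBIC))
cv2.imwrite(f'pics/w{n}.png',imaging.camera('wrist'))
E
python3 look3.py 12
```

```text
[ 654.58331156 -249.14612884   90.64599999] [ 0.64862071 -0.12584865  0.97730605] 14.3
```

View pics/s12.png

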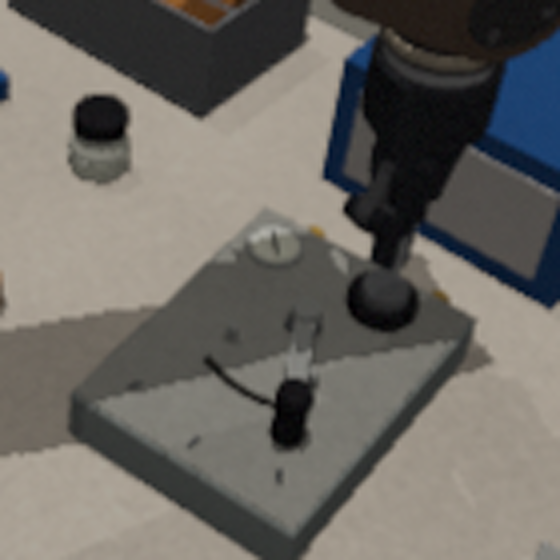

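View pics/c12.png

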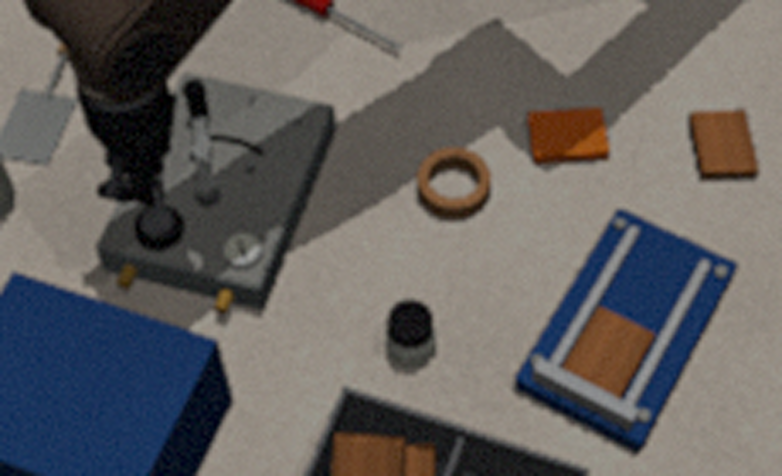

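View pics/w12.png

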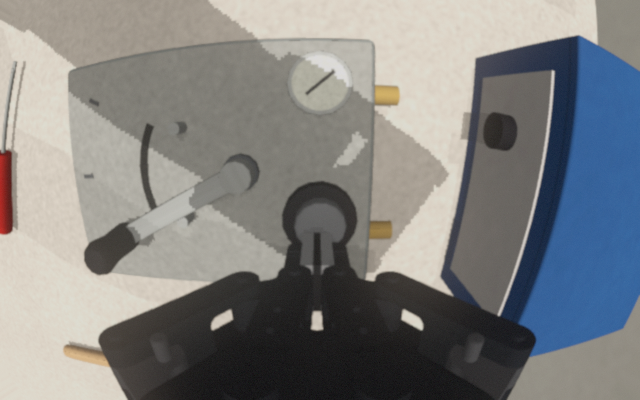

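```bash
python3 - <<'E'
from h import *
import pickle
P=pickle.load(open('p2.pkl','rb'));k=P['console'];c=imaging.get_calibration('wrist')
pv=local(k,(30,0,0))[0,:2]
for uv in ((99,258),(103,255)):
    kn=wray(c,uv,99)[:2]; dd=kn-pv; print(kn,np.hypot(*dd),(np.arctan2(dd[1],dd[0])%(2*np.pi))-k[2]-(np.pi-.45))
for z in (60,65,70): print(z,wray(c,(319,219),z))
E
```

```text
[ 525.50568835 -270.62898024] 94.77472143237505 0.9037443942899004
[ 529.46268239 -267.93851965] 89.99958049200251 0.900417488487133
60 [ 659.17292141 -247.32473636   60.        ]
65 [ 658.89050961 -245.50846628   65.        ]
70 [ 658.60809782 -243.6921962    70.        ]
```

Call:
play_rows --motion '[[[0.004,0.002,0],0,0],[[0.004,0.002,-0.006],0,0],[[0.004,0.002,-0.012],0,0],[[0.004,0.002,-0.014],0,0],[[0.004,0.002,-0.014],0,0]]'

```text
clock: 14.87
ee_pos: [660.8, -248.2, 81.2]
ee_rot: [[0.997, 0.078, 0.019], [0.078, -0.997, -0.007], [0.018, 0.008, -1.0]]
force: [-0.1, 0.4, 0.3]
gripper_width: 0.3
```

Call:
play_rows --motion '[[[0,0,-0.003],0,0],[[0,0,-0.006],0,0],[[0,0,-0.009],0,0],[[0,0,-0.01],0,0],[[0,0,-0.01],0,0]]'

```text
clock: 15.28
ee_pos: [660.4, -248.0, 70.5]
ee_rot: [[0.997, 0.078, 0.018], [0.078, -0.997, -0.006], [0.017, 0.008, -1.0]]
force: [0.6, 0.6, 0.2]
gripper_width: 0.1
```

Call:
play_rows --motion '[[[0,0,-0.002],0,0],[[0,0,-0.004],0,0],[[0,0,-0.004],0,0]]'

```text
clock: 15.53
ee_pos: [660.7, -248.2, 66.5]
ee_rot: [[0.997, 0.078, 0.018], [0.078, -0.997, -0.007], [0.018, 0.008, -1.0]]
force: [0.3, -0.4, 1.9]
gripper_width: -0.0
```

Call:
play_rows --motion '[[[0,0,-0.002],0,0],[[0,0,-0.003],0,0],[[0,0,-0.003],0,0]]'

```text
clock: 15.78
ee_pos: [660.8, -248.3, 63.9]
ee_rot: [[0.997, 0.078, 0.019], [0.078, -0.997, -0.007], [0.018, 0.008, -1.0]]
force: [0.1, 0.9, 3.1]
gripper_width: -0.1
```

Call:
play_rows --motion '[[[0,0,-0.002],0,0],[[0,0,-0.004],0,0],[[0,0,-0.005],0,0],[[0,0,-0.005],0,0]]'

```text
clock: 16.12
ee_pos: [661.0, -248.3, 61.1]
ee_rot: [[0.997, 0.078, 0.018], [0.078, -0.997, -0.007], [0.018, 0.008, -1.0]]
force: [-5.0, 2.3, 11.0]
gripper_width: 0.1
```

Call:
play_rows --motion '[[[0,0,0],0,0],[[0,0,0],0,0],[[0,0,0.03],0,0],[[0,0,0.07],0,0],[[0,0,0.11],0,0],[[-0.02,0.04,0.15],0,0],[[-0.04,0.07,0.18],0,0],[[-0.04,0.07,0.18],0,0],[[-0.04,0.07,0.18],0,0],[[-0.04,0.07,0.18],0,0]]'

```text
clock: 16.95
ee_pos: [621.4, -178.0, 241.8]
ee_rot: [[0.997, 0.079, 0.021], [0.079, -0.997, -0.008], [0.02, 0.01, -1.0]]
force: [-0.8, 0.1, -0.3]
gripper_width: -0.0
```

```bash
python3 look3.py 13
```

```text
[ 621.37652886 -177.98120345  241.82148658] [-0.80369658  0.06997599 -0.2769665 ] 16.95
```

View pics/s13.png

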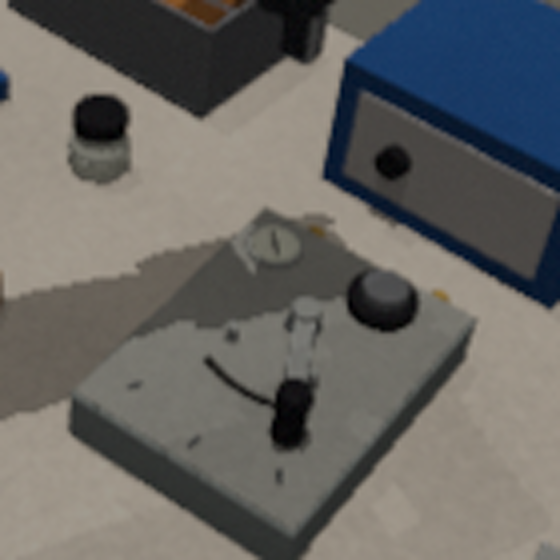

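View pics/c13.png

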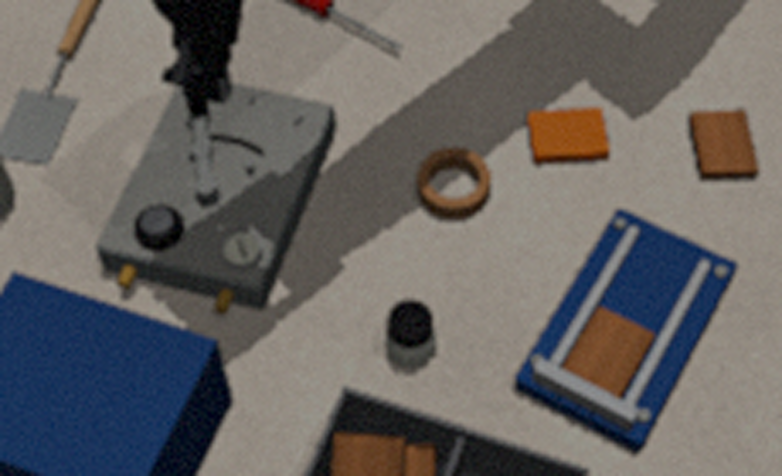

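```bash
python3 -c "
from bench import robot
print(robot.sign_off())"
```

```text
the job is handed in; nothing more can be done
None
```

I carried out all three steps with the shut fingertips and handed the job in at about 17 s of the 66 s allowed. The hand-in reports no verdict.

- **Blank:** I pushed the plain wooden blank along the channel until it stopped against the fence at about 8 N. The close-up shows no gap at the fence and the blank square. The finger stopped about 4 mm short of where I had calculated. I put that down to assuming too thin a fingertip, because the picture shows the blank flush.
- **Lever:** I slid it past the first click to the hard stop, where it resisted with 8.5 N. After I let go, the wrist camera put it at about 0.90 rad.
- **Button:** I pressed it about 6 mm until it bottomed at about 11 N, then released it. It looks up again in the last side and overhead pictures; I did not measure its height.
- **Rest of the bench:** The tape roll, ink jar and spare blank look unmoved in the last pictures. I did not check the mug, screwdriver, spatula or solvent separately at the end, but the arm stayed clear of them. The gripper ended about 240 mm above the table, touching nothing.

The scene and side cameras disagreed with the models by about 1.5 pixels, so I took the final positions from the wrist camera.

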